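# Set out a dismantled watch for reassembly

### The arm

A 6-joint arm with a two-finger parallel gripper is mounted at the origin on a cart in front of the work surface, level with it; the furniture and walls round the work are solid. World frame = base frame: x ahead of the robot, y to its left, z up, the work surface at z = 0. Lengths are in mm, angles in rad, forces in N, time in s.
With the tool pointing down it reaches from about 300 to 775 mm from the base axis. Payload 14.6 kg.
Tool frame: the origin (TCP) lies midway between the tips of the shut fingers; the grasp point (between the pads) lies 19 mm behind it; z points along the fingers, y is the line along which they close (so a half turn about z gives the same grasp; the last joint's range is limited). The gripper opens to 94 mm and grips with 3 to 60 N. Pads are 16 mm wide; open, the fingers measure 119 mm over their backs; the gripper's body (75 mm by 177 mm) begins 78 mm behind the grasp point.
Start: joints at [-1.296, 0.3, 1.521, -0, 1.321, -0.067], TCP at [184.344, -518.176, 205.446] pointing down, gripper open.
Joint ranges: [-3.03, 3.03], [-0.79, 2.21], [0.23, 2.52], [-1.04, 4.18], [0, 3.07], [-2.55, 2.55]. Speed limits (rad/s): [2.22, 2.22, 2.57, 3.14, 3.14, 3.14].

### API

Orientations are given as [roll, pitch, yaw] about the fixed x, y, z axes, in that order (R = Rz(yaw) Ry(pitch) Rx(roll)).
In Python, from cell import manip gives the robot as it stands.
- The arm moves only by the shell command python3 -m creep 'ROWS' [OPENING] [FORCE]. ROWS is text: rows parted by semicolons, each of 6 numbers parted by spaces: the shift along the tool's x, y, z normalised to -1 to 1, where 1 is 4 cm, then the turn, a rotation vector about the tool's x, y, z normalised to -1 to 1, where 1 is pi rad. In form: dx dy dz ax ay az; .... A call has 1 to 20 rows; each row shifts and turns the commanded pose from where the row before left it, along the tool's axes as they then stand; what a row does not reach is not made up. A row lasts 1/8 s, in which the tool goes at most 62.5 mm and 10.7 degrees, less where a joint would pass 70% of its speed; a pose out of reach is approached as far as the arm can. A call with a number of a shift or a turn outside -1 to 1 is refused whole. A call with a gripper value outside its range is refused whole. OPENING is the closure, from 0 (fully open) to 1 (shut), set as the call begins (- or left out, the last holds). The fingers move at their own pace and stop on an object; FORCE is the grip in N (left out, the last holds). Time passes only in rows, so rows that do not move let the fingers close. It gives the time, the measured TCP pose, the force, the opening and the grip force at its end, in the units of the state.
- manip.read_state(): the state, without advancing time (a new reading comes with each control period).
- manip.camera(name): name is "scene" or "side" or "wrist"; returns a dict with "color" (480x640x3 uint8, red, green, blue), "range_z" (480x640 float32, mm along the optical axis (not along the pixel's ray), 0 where there is no reading), "camera_matrix" (3x3 intrinsics, pixels), "k1" (the pictures are not rectified: a ray, as slopes to the right and down, at radius r is drawn at 1 + k1 r^2 times it, then the intrinsics apply), "T" (4x4, takes a point from camera to world coordinates). Camera axes: x right, y down, z forward; pixel columns grow to the right and rows downward; lengths in mm; the calibration is good to about 2 mm. A picture is of the moment at which its call begins.
- manip.sign_off(): hands the job in; it is judged then, once.
The state is a dict: "clock": time; "joints": joint angles; "qd": joint speeds; "effort": joint torques, N m; "eef_pos": TCP position; "eef_rot": TCP orientation; "wrist_force": force on the tool from outside, world axes, zero at the start; "moment": the same for the moment, N m; "finger_gap": finger opening in mm; "finger_force": force on a finger pad.
Only numpy, scipy, OpenCV 4.12 (cv2) and the standard library are available. Lean on these libraries where they do the work, as an engineer would, in place of code of your own. Each camera call takes 0.05 s, during which the arm holds its last target. There are 200 camera calls.

### The job

The four containers in the full rack hold the parts of one watch in the order they came off it, first at the left end, last at the right end. Move them into the empty rack for reassembly: what came off last goes in the bay next to the movement holder, the one before it in the next bay, and so on to the first in the farthest bay. Carry them upright and stand each flat in the middle of its bay without dropping it.

Things in the scene. Friction and masses are not known exactly. Their poses are not given: they have to be found in the camera images.
- small_tin: loose round pale aluminium tin, shut with a flat clear glass lid through which its inside shows, 41 mm across, 20 mm high, 0.04 kg; origin at the centre of its underside, z up
- large_tin: loose round pale aluminium tin, shut with a flat clear glass lid through which its inside shows, 52 mm across, 23 mm high, 0.06 kg; origin at the centre of its underside, z up
- red_box: loose red rectangular box with its lid shut, 44 mm along its own x (38 mm at the body below the lid's lip; the width to grip), 53 mm along its own y, 20 mm high, 0.06 kg; origin at the centre of its underside, z up; it stands turned up to 0.2 rad in its bay
- balance_tack: loose balance tack: round black weighted foot 30 mm across and 8 mm high (grip it there), with a thin post on it that carries a balance, 39 mm high in all, 0.06 kg; origin at the centre of its underside, z up
- full_rack: full rack, fixed: wooden bar on feet under four aluminium bays in a row, 320 x 84 mm. Origin: its middle, 22 mm above the bench on a wooden board; x to the rear, y to the left along the row. Bay centres at x = 0, y = -114, -38, 38, 114 mm; bay floor 10 mm above the origin; ribs beside the bays 10 mm above the floor, 72 mm clear between them; bays open to front and back
- bay_small_tin: one of the four fixed bays of the full rack, the one in which the small tin stands at the start: grey aluminium, grey felt lining, 84 mm front to back, 76 mm wide. Origin: middle of its underside, 29 mm above the bench; floor 3 mm above the origin
- bay_large_tin: one of the four fixed bays of the full rack, the one in which the large tin stands at the start: grey aluminium, grey felt lining, 84 mm front to back, 76 mm wide. Origin: middle of its underside, 29 mm above the bench; floor 3 mm above the origin
- bay_red_box: one of the four fixed bays of the full rack, the one in which the red box stands at the start: grey aluminium, grey felt lining, 84 mm front to back, 76 mm wide. Origin: middle of its underside, 29 mm above the bench; floor 3 mm above the origin
- empty_rack: empty rack, fixed, made like the full one: wooden bar on feet under four aluminium bays in a row, 320 x 84 mm. Origin: its middle, 22 mm above the bench on a wooden board; x to the rear, y to the left along the row. Bay centres at x = 0, y = -114, -38, 38, 114 mm; bay floor 10 mm above the origin; ribs between bays 4 mm thick, 10 mm above the floor, 72 mm clear between them
- movement_holder: fixed black movement holder: round base 72 mm across, two jaws with a brass-coloured movement on top, 50 mm high; stands in line with the empty rack, 0.213 m from its middle, beyond its left or right end. Origin: centre of its underside. A dust dome with a knob, 74 mm across, 44 mm high, stands beyond the other end

How it is judged (in metres and radians):
At the end, for the whole second after the job is handed in: From the movement holder outward, the empty rack's bays hold what stood 1st, 2nd, 3rd, 4th from the right in the full rack; each within 15 mm of its bay's middle along the row, 20 mm front to back, on the floor (3 mm), upright (0.1 rad), at rest (((y of bay_small_tin in the frame of full_rack between -0.134 and -0.094 m and horizontal distance between small_tin and movement_holder between 0.082 and 0.116 m) or (y of bay_small_tin in the frame of full_rack between -0.058 and -0.018 m and horizontal distance between small_tin and movement_holder between 0.158 and 0.192 m) or (y of bay_small_tin in the frame of full_rack between 0.018 and 0.058 m and horizontal distance between small_tin and movement_holder between 0.234 and 0.268 m) or (y of bay_small_tin in the frame of full_rack between 0.094 and 0.134 m and horizontal distance between small_tin and movement_holder between 0.31 and 0.344 m)) and x of small_tin in the frame of empty_rack between -0.02 and 0.02 m and z of small_tin in the frame of empty_rack between 0.007 and 0.013 m and angle between each of small_tin, large_tin, red_box, balance_tack's own z axis and vertical below 0.1 rad and linear speed of each of small_tin, large_tin, red_box, balance_tack below 0.02 m/s and angular speed of each of small_tin, large_tin, red_box, balance_tack below 0.2 rad/s and ((y of bay_large_tin in the frame of full_rack between -0.134 and -0.094 m and horizontal distance between large_tin and movement_holder between 0.082 and 0.116 m) or (y of bay_large_tin in the frame of full_rack between -0.058 and -0.018 m and horizontal distance between large_tin and movement_holder between 0.158 and 0.192 m) or (y of bay_large_tin in the frame of full_rack between 0.018 and 0.058 m and horizontal distance between large_tin and movement_holder between 0.234 and 0.268 m) or (y of bay_large_tin in the frame of full_rack between 0.094 and 0.134 m and horizontal distance between large_tin and movement_holder between 0.31 and 0.344 m)) and x of large_tin in the frame of empty_rack between -0.02 and 0.02 m and z of large_tin in the frame of empty_rack between 0.007 and 0.013 m and ((y of bay_red_box in the frame of full_rack between -0.134 and -0.094 m and horizontal distance between red_box and movement_holder between 0.082 and 0.116 m) or (y of bay_red_box in the frame of full_rack between -0.058 and -0.018 m and horizontal distance between red_box and movement_holder between 0.158 and 0.192 m) or (y of bay_red_box in the frame of full_rack between 0.018 and 0.058 m and horizontal distance between red_box and movement_holder between 0.234 and 0.268 m) or (y of bay_red_box in the frame of full_rack between 0.094 and 0.134 m and horizontal distance between red_box and movement_holder between 0.31 and 0.344 m)) and x of red_box in the frame of empty_rack between -0.02 and 0.02 m and z of red_box in the frame of empty_rack between 0.007 and 0.013 m and (horizontal distance between balance_tack and movement_holder between 0.082 and 0.116 m or horizontal distance between balance_tack and movement_holder between 0.158 and 0.192 m or horizontal distance between balance_tack and movement_holder between 0.234 and 0.268 m or horizontal distance between balance_tack and movement_holder between 0.31 and 0.344 m) and x of balance_tack in the frame of empty_rack between -0.02 and 0.02 m and z of balance_tack in the frame of empty_rack between 0.007 and 0.013 m); the robot touches nothing.
It fails at once if a container is tipped by more than 0.5 rad (angle between any of small_tin, large_tin, red_box, balance_tack's own z axis and vertical above 0.5 rad).
It fails at once if a container is let go more than 38 mm above the bay's floor ((height (world z) of small_tin above 0.07 m and contact force between the fingers and small_tin below 0.01 N) or (height (world z) of large_tin above 0.07 m and contact force between the fingers and large_tin below 0.01 N) or (height (world z) of red_box above 0.07 m and contact force between the fingers and red_box below 0.01 N) or (height (world z) of balance_tack above 0.07 m and contact force between the fingers and balance_tack below 0.01 N)).
It also fails if it takes over 99 s, if anything falls off the work surface, if the arm or the gripper's body presses on something with over 40 N, if the wrist force passes 120 N, or if a joint passes its speed limit or range.

## Working session

There is one attempt and no reset: what is moved stays moved. The work goes in short steps, Python scripts to look and compute and a shell command to move; the robot and the scene stay as the last step left them, time stands still between calls to the robot, and variables do not carry over. Pictures are saved under pics/ and viewed, at most 14 in all, crops included, and the job is handed in when it is done.

```bash
mkdir -p pics; python3 - <<'E'
from cell import manip
import cv2,numpy as np
print(manip.read_state())
for n in("scene","side"):
    c=manip.camera(n); cv2.imwrite(f"pics/{n}0.png",c["color"][:,:,::-1]); np.savez(f"pics/{n}0.npz",**c)
    print(n,c["camera_matrix"].tolist(),c["k1"],c["T"].round(3).tolist())
E
```

```text
{'clock': 0.0, 'joints': array([-1.29558299e+00,  3.00490216e-01,  1.52160407e+00, -3.35398978e-05,
        1.32070788e+00, -6.66091936e-02]), 'qd': array([ 0.0008679 ,  0.00143671, -0.00145737,  0.00010996,  0.00045369,
        0.00084962]), 'effort': array([ 2.00848626e-03, -5.31809449e+01, -3.52735913e+01,  7.08672800e-02,
        2.43178447e-02, -7.34999594e-05]), 'eef_pos': array([ 184.27163759, -517.91948095,  204.86612768]), 'eef_rot': array([-3.14038366e+00, -4.80905311e-05,  3.41830818e-01]), 'wrist_force': array([ 0.2253476 ,  0.51651028, -0.21136134]), 'moment': array([0.02028609, 0.0176732 , 0.00455303]), 'finger_force': 0.0, 'finger_gap': 94.11193898889222}
scene [[464.64428433425326, 0.0, 318.95312862937436], [0.0, 464.64428433425326, 240.6164796584627], [0.0, 0.0, 1.0]] -0.017239868978505633 [[0.989, 0.098, -0.114, 593.95], [0.15, -0.629, 0.763, -648.236], [0.003, -0.771, -0.637, 606.582], [0.0, 0.0, 0.0, 1.0]]
side [[624.2187496388609, 0.0, 331.100149794734], [0.0, 624.2187496388609, 244.5623571541784], [0.0, 0.0, 1.0]] 0.0038095005964823223 [[0.998, 0.042, -0.044, 559.027], [0.058, -0.459, 0.886, -1010.981], [0.017, -0.887, -0.461, 594.36], [0.0, 0.0, 0.0, 1.0]]
```

View pics/scene0.png

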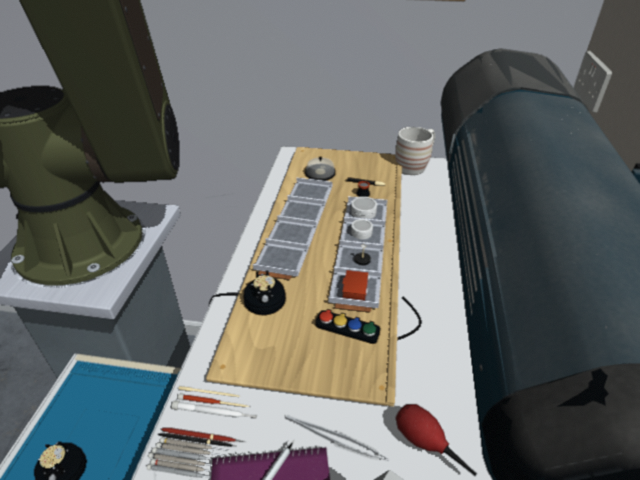

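View pics/side0.png

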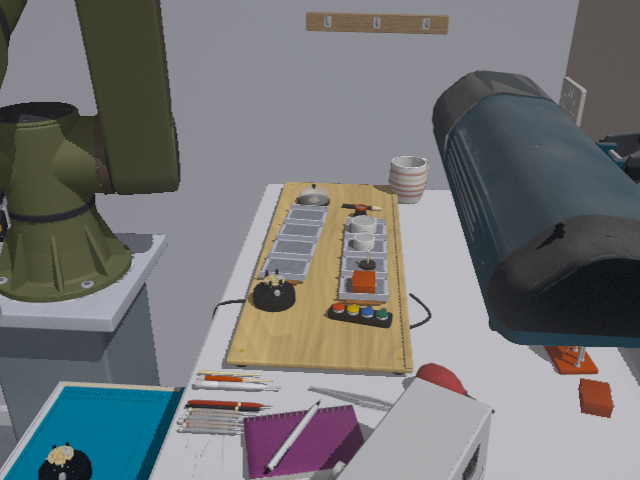

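The scene view shows the full rack at right, far to near: two tins (362,207 and 361,230), the tack (362,258) and the red box (355,285). The empty rack is at left, with the holder at its near (right) end (265,293) and the dome at the far end (320,168). So the order is the same: the red box goes next to the holder. Now I'll measure with the depth data.

```bash
cat > h.py <<'E'
import numpy as np,cv2
def cloud(c):
    K=c["camera_matrix"];k=float(c["k1"]);z=c["range_z"].astype(float)
    v,u=np.mgrid[:480,:640].astype(float)
    p=cv2.undistortPoints(np.stack([u.ravel(),v.ravel()],1)[:,None],K,np.array([k,0,0,0,0.]))[:,0]
    P=np.c_[p,np.ones(len(p))]*z.ravel()[:,None]
    W=P@c["T"][:3,:3].T+c["T"][:3,3]; W[z.ravel()==0]=np.nan
    return W.reshape(480,640,3)
def ortho(W,col,x0,x1,y0,y1,s=2):
    im=np.zeros((int((y1-y0)*s),int((x1-x0)*s),3),np.uint8)
    m=(W[...,0]>x0)&(W[...,0]<x1)&(W[...,1]>y0)&(W[...,1]<y1)
    q=W[m];im[((y1-q[:,1])*s).astype(int).clip(0,im.shape[0]-1),((q[:,0]-x0)*s).astype(int).clip(0,im.shape[1]-1)]=col[m][:,::-1]
    return im
E
python3 - <<'E'
from h import *
for n in("scene","side"):
    c=dict(np.load(f"pics/{n}0.npz")); W=cloud(c); 
    b=np.median(W[370:380,250:330].reshape(-1,3),0); print(n,"board",b)
    x,y,z=W[...,0],W[...,1],W[...,2]
    m=((z>40)&(z<110)&(x>300)&(x<900)&(y>-500)&(y<700)).astype(np.uint8)
    k,l,st,ce=cv2.connectedComponentsWithStats(m)
    for i in range(1,k):
        if st[i,4]>15 and ce[i][1]<340 and ce[i][0]<430:
            q=W[l==i]; print(ce[i].round(),st[i,4],np.percentile(q,[2,98],axis=0).round(0).tolist())
    im=c["color"][150:345,200:420] if n=="scene" else c["color"][180:345,220:420]
    cv2.imwrite(f"pics/{n}c.png",cv2.resize(im,None,fx=3,fy=3,interpolation=cv2.INTER_CUBIC)[:,:,::-1])
E
```

```text
scene board [nan nan nan]
[367. 127.] 5056 [[312.0, 356.0, 42.0], [731.0, 484.0, 108.0]]
[319. 165.] 371 [[423.0, 274.0, 41.0], [482.0, 326.0, 63.0]]
[363. 185.] 86 [[549.0, 219.0, 41.0], [572.0, 245.0, 49.0]]
[309. 198.] 42 [[418.0, 163.0, 40.0], [481.0, 172.0, 44.0]]
[363. 206.] 434 [[543.0, 120.0, 41.0], [592.0, 171.0, 56.0]]
[295. 218.] 53 [[397.0, 88.0, 40.0], [467.0, 97.0, 43.0]]
[361. 226.] 344 [[540.0, 57.0, 40.0], [588.0, 114.0, 52.0]]
[296. 243.] 40 [[430.0, 12.0, 40.0], [472.0, 19.0, 43.0]]
[362. 244.] 97 [[534.0, -8.0, 40.0], [611.0, 39.0, 66.0]]
[355. 282.] 722 [[541.0, -109.0, 40.0], [594.0, -38.0, 54.0]]
[263. 290.] 1041 [[391.0, -152.0, 42.0], [452.0, -97.0, 71.0]]
[337. 298.] 27 [[531.0, -117.0, 40.0], [559.0, -114.0, 43.0]]
[369. 302.] 33 [[579.0, -117.0, 40.0], [613.0, -113.0, 43.0]]
[325. 315.] 101 [[522.0, -166.0, 40.0], [540.0, -143.0, 44.0]]
[340. 320.] 100 [[546.0, -171.0, 40.0], [563.0, -149.0, 44.0]]
[354. 324.] 99 [[569.0, -175.0, 40.0], [587.0, -157.0, 43.0]]
[369. 328.] 110 [[593.0, -180.0, 40.0], [610.0, -158.0, 44.0]]
side board [nan nan nan]
[357. 158.] 5486 [[311.0, 355.0, 42.0], [745.0, 486.0, 109.0]]
[314. 192.] 301 [[424.0, 273.0, 41.0], [481.0, 318.0, 61.0]]
[361. 207.] 70 [[548.0, 215.0, 40.0], [572.0, 245.0, 48.0]]
[364. 229.] 597 [[544.0, 56.0, 40.0], [591.0, 170.0, 53.0]]
[368. 253.] 19 [[575.0, -9.0, 42.0], [580.0, 1.0, 66.0]]
[274. 288.] 855 [[391.0, -153.0, 41.0], [451.0, -100.0, 69.0]]
[364. 280.] 472 [[552.0, -110.0, 41.0], [590.0, -57.0, 52.0]]
[338. 305.] 28 [[524.0, -167.0, 40.0], [537.0, -146.0, 42.0]]
[366. 310.] 18 [[570.0, -176.0, 40.0], [581.0, -160.0, 43.0]]
[382. 312.] 17 [[594.0, -179.0, 40.0], [607.0, -167.0, 41.0]]
```

View pics/scenec.png

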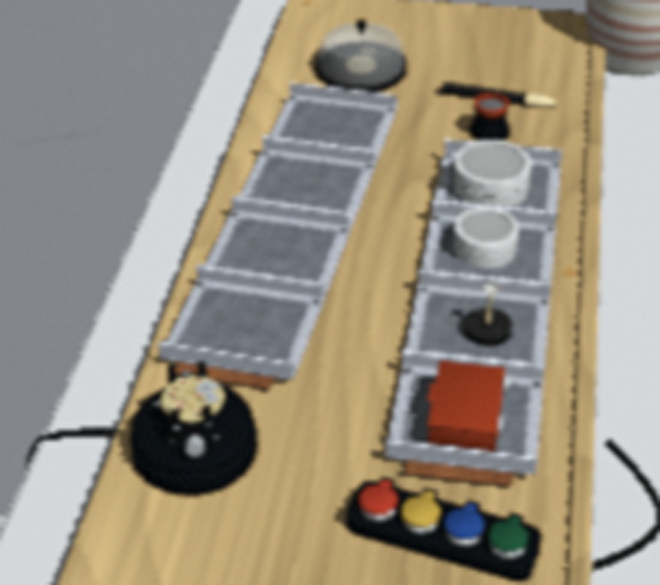

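The crop shows both racks slightly yawed. From left (far) to right (near) the full rack holds the large tin, small tin, tack and red box, and the holder is at the near end of the empty rack. Next I'll check the wrist camera's mounting and the obstacle extents.

```bash
python3 - <<'E'
from h import *
from cell import manip
from scipy.spatial.transform import Rotation as R
c=dict(np.load("pics/scene0.npz")); W=cloud(c); q=W[130:300,460:630].reshape(-1,3); print("teal",np.nanpercentile(q,[1,99],axis=0).round().tolist())
s=manip.read_state();w=manip.camera("wrist");Rt=R.from_euler("xyz",s["eef_rot"]).as_matrix()
print((Rt.T@(w["T"][:3,3]-s["eef_pos"])).round(),(Rt.T@w["T"][:3,:3]).round(2),w["camera_matrix"][0,0])
x=np.array([np.cos(.342),np.sin(.342)]);y=np.array([x[1],-x[0]]);d=np.array([500-184,20+518]);print(d@x,d@y)
E
```

```text
teal [[702.0, -356.0, 208.0], [1020.0, 180.0, 339.0]]
[  83.    1. -179.] [[-0.   -0.96 -0.29]
 [ 1.   -0.   -0.  ]
 [ 0.   -0.29  0.96]] 354.5760930468345
478.1292148680895 -400.8646328745207
```

```bash
python3 -m creep '.76 -.72 -.16 0 0 0;.76 -.72 -.16 0 0 0;.76 -.72 -.16 0 0 0;.76 -.72 -.16 0 0 0;.76 -.72 -.16 0 0 0;.76 -.72 -.16 0 0 0;.76 -.72 -.16 0 0 0;.76 -.72 -.16 0 0 0;.76 -.72 -.16 0 0 0;.76 -.72 -.16 0 0 0;.76 -.72 -.16 0 0 0;.76 -.72 -.16 0 0 0;.76 -.72 -.16 0 0 0;.76 -.72 -.16 0 0 0;.76 -.72 -.16 0 0 0;.76 -.72 -.16 0 0 0' 0
python3 -m creep '0 0 0 0 0 -.05;0 0 0 0 0 -.05;0 0 0 0 0 -.05;0 0 0 0 0 -.05;0 0 0 0 0 -.05;0 0 0 0 0 -.05;0 0 0 0 0 -.05;0 0 0 0 0 -.041;0 0 0 0 0 0;0 0 0 0 0 0'
python3 - <<'E'
from h import *
from cell import manip
c=manip.camera("wrist");np.savez("pics/w1.npz",**c);cv2.imwrite("pics/w1.png",c["color"][:,:,::-1])
E
```

```text
clock: 2.15
eef_pos: [488.5, 80.4, 307.9]
eef_rot: [-3.142, 0.0, 0.342]
wrist_force: [-0.7, -0.5, -0.1]
finger_gap: 93.9
finger_force: 0.0
clock: 3.4
eef_pos: [488.1, 79.0, 307.8]
eef_rot: [-3.141, 0.0, 1.567]
wrist_force: [-0.0, -0.4, 0.4]
finger_gap: 94.3
finger_force: 0.0
```

View pics/w1.png

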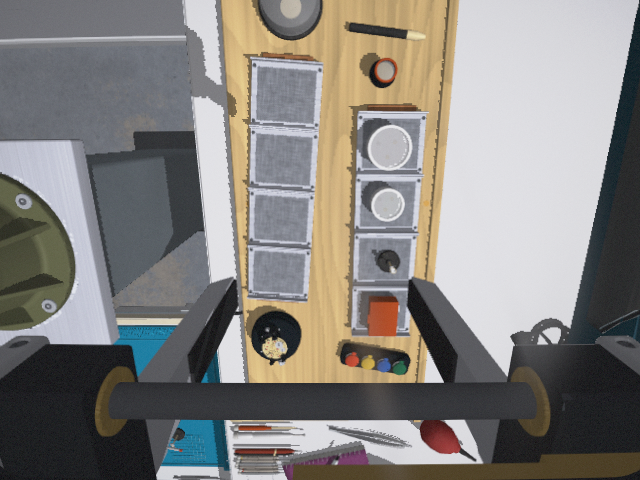

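The wrist view shows the empty rack at left (column 248–322, rows 57–300), with the holder at (275,335). The full rack is at right: large tin (390,147), small tin (387,204), tack (387,260) and red box (383,316). Next I'll compute the poses.

```bash
cat > meas.py <<'E'
from h import *
def racks(c):
    W=cloud(c);h=cv2.cvtColor(c["color"],cv2.COLOR_RGB2HSV);x,y,z=np.moveaxis(W,2,0)
    print("board z",np.nanmedian(z[(abs(x-500)<10)&(abs(y-20)<60)]))
    for n,x0,x1 in(("empty",370,505),("full",505,640)):
        m=((h[...,1]<60)&(h[...,2]>90)&(z>27)&(z<47)&(x>x0)&(x<x1)&(y>-160)&(y<230)).astype(np.uint8)
        k,l,st,_=cv2.connectedComponentsWithStats(cv2.morphologyEx(m,cv2.MORPH_CLOSE,np.ones((5,5))));l[m==0]=0
        r=cv2.minAreaRect(W[l==1+st[1:,4].argmax()][:,:2].astype(np.float32));print(n,r)
    for n,m in(("box",(h[...,1]>150)&((h[...,0]<10)|(h[...,0]>170))&(z>46)&(z<60)&(y>-130)&(y<-30)),("tins",(z>48)&(z<60)&(h[...,1]<60)&(y>40)&(y<185)),("tack",(h[...,2]<75)&(z>34)&(z<46)&(y>-35)&(y<40))):
        m=(m&(x>530)&(x<620)).astype(np.uint8);k,l,st,ce=cv2.connectedComponentsWithStats(m)
        for i in range(1,k):
            if st[i,4]>40:
                q=W[l==i];print(n,ce[i].round(1),st[i,4],"z",np.median(q[:,2]).round(1),cv2.minAreaRect(q[:,:2].astype(np.float32)),cv2.minEnclosingCircle(q[:,:2].astype(np.float32)))
    q=W[(h[...,2]<60)&(z>5)&(z<60)&(x>370)&(x<490)&(y<-80)&(y>-190)];print("holder",len(q),cv2.minEnclosingCircle(q[:,:2].astype(np.float32)) if len(q) else 0)
E
python3 -c "
from meas import *
racks(dict(np.load('pics/w1.npz')))"
```

```text
board z 21.692644999808465
empty ((435.04193115234375, 83.45172119140625), (298.6137390136719, 84.39436340332031), 85.69357299804688)
full ((571.5097045898438, 36.43206787109375), (304.1839904785156, 83.2659683227539), 89.58531951904297)
box [382.8 317.7] 979 z 51.7 ((569.51708984375, -80.81385803222656), (53.917728424072266, 39.560977935791016), 89.89595794677734) ((570.7528076171875, -81.11077880859375), 31.072633743286133)
tins [389.2 147.3] 1582 z 53.1 ((567.2168579101562, 146.26380920410156), (51.763545989990234, 50.77088928222656), 71.96656799316406) ((567.0681762695312, 146.15403747558594), 26.4062442779541)
tins [387.7 204.8] 830 z 49.8 ((569.4193725585938, 76.85169982910156), (39.914222717285156, 41.463279724121094), 46.17469787597656) ((569.2467041015625, 76.57301330566406), 20.892499923706055)
tack [387.8 259.8] 317 z 37.3 ((575.9241943359375, -1.625213623046875), (28.207746505737305, 28.442354202270508), 21.95709991455078) ((576.5330200195312, -2.0199594497680664), 14.949999809265137)
holder 1311 ((420.2088317871094, -115.66375732421875), 35.55534362792969)
```

```bash
python3 - <<'E'
from meas import *
for n in("scene","side"):
    print("==",n);c=dict(np.load(f"pics/{n}0.npz"));racks(c)
    W=cloud(c);h=cv2.cvtColor(c["color"],cv2.COLOR_RGB2HSV)
c=dict(np.load("pics/w1.npz"));W=cloud(c)
for u in(275,):
    for v in(270,285,290,294,297,300,303,306,309,312,316,325,340,350,355,360,365): print(v,W[v,u].round(),c["color"][v,u])
E
```

```text
== scene
board z 21.573791492984583
empty ((435.8328857421875, 85.76801300048828), (293.42474365234375, 84.37769317626953), 85.68067169189453)
full ((571.9259033203125, 36.69422149658203), (307.93609619140625, 84.09693145751953), 89.74050903320312)
box [354.7 283.2] 520 z 52.1 ((570.4061279296875, -83.27874755859375), (39.724613189697266, 52.868324279785156), 0.5425683259963989) ((571.7919921875, -82.75391387939453), 31.613826751708984)
tins [363.3 204.7] 349 z 52.8 ((567.2161254882812, 145.26698303222656), (51.32481002807617, 53.34251403808594), 15.480241775512695) ((568.1475830078125, 144.84719848632812), 28.05633544921875)
tins [361.2 225.6] 231 z 49.8 ((568.531005859375, 76.43319702148438), (39.136104583740234, 43.761070251464844), 4.352287769317627) ((568.3524169921875, 76.65071105957031), 22.41401481628418)
tack [361.8 258.4] 146 z 37.6 ((577.6092529296875, -3.649656295776367), (29.94695281982422, 30.40074920654297), 55.65412521362305) ((578.423828125, -4.148282527923584), 16.20966148376465)
holder 944 ((415.00030517578125, -118.69874572753906), 41.52912139892578)
== side
board
[... 969 characters left out ...]
608887), 16.468624114990234)
holder 941 ((419.82806396484375, -125.35775756835938), 36.18683624267578)
270 [422. -17.  31.] [133 135 147]
285 [421. -39.  32.] [138 143 153]
290 [421. -47.  32.] [131 133 142]
294 [421. -53.  31.] [110 112 119]
297 [421. -55.  37.] [ 92  95 102]
300 [420. -64.  28.] [182 168 169]
303 [419. -71.  23.] [223 195 138]
306 [418. -77.  21.] [182 156 110]
309 [418. -82.  21.] [122 104  75]
312 [419. -82.  30.] [10 14 16]
316 [420. -85.  36.] [17 22 19]
325 [421. -94.  46.] [24 29 33]
340 [ 423. -105.   66.] [158 145 112]
350 [ 422. -122.   63.] [222 206 148]
355 [ 422. -130.   65.] [215 193 142]
360 [ 421. -140.   61.] [36 37 40]
365 [ 414. -177.   21.] [220 190 134]
```

```bash
python3 -m creep '-.9 0 .4 0 0 0;-.9 0 .4 0 0 0;-.9 0 .4 0 0 0;0 0 0 0 0 0;0 0 0 0 0 0'
python3 - <<'E'
from meas import *
from cell import manip
c=manip.camera("wrist");np.savez("pics/w2.npz",**c);cv2.imwrite("pics/w2.png",c["color"][:,:,::-1])
racks(c)
E
```

```text
clock: 4.08
eef_pos: [488.2, -28.6, 260.2]
eef_rot: [3.141, -0.0, 1.569]
wrist_force: [0.1, 0.6, -0.0]
finger_gap: 93.8
finger_force: 0.0
board z 373.7847225282153
empty ((433.6300964355469, 64.7750015258789), (247.35964965820312, 84.48506164550781), 85.65998840332031)
full ((571.5094604492188, 32.079872131347656), (307.0752868652344, 84.84551239013672), 89.6148681640625)
box [393.3 255.8] 1421 z 51.8 ((569.2938842773438, -81.78250122070312), (52.813323974609375, 40.02048873901367), 89.11155700683594) ((570.3636474609375, -81.63626098632812), 31.71607780456543)
tins [403.1  36.2] 2599 z 53.0 ((567.2930297851562, 146.0321807861328), (52.48258972167969, 51.9434814453125), 37.962039947509766) ((567.3856201171875, 146.22975158691406), 26.804889678955078)
tins [399.8 110.7] 1283 z 49.7 ((568.4989013671875, 77.39201354980469), (41.64165496826172, 40.999446868896484), 57.633731842041016) ((568.610595703125, 77.48867797851562), 21.153465270996094)
tack [399.1 185.7] 433 z 37.6 ((576.28125, -2.9592113494873047), (28.3746337890625, 27.387821197509766), 57.384891510009766) ((576.5230102539062, -2.979811191558838), 14.667044639587402)
holder 1708 ((420.1578369140625, -116.70867156982422), 35.49247360229492)
```

View pics/w2.png

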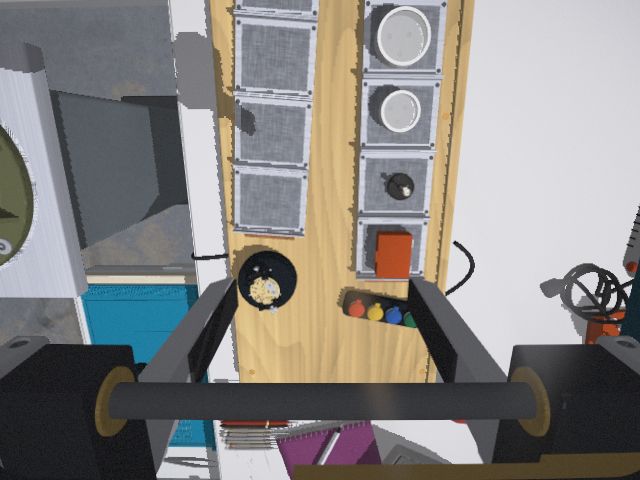

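```bash
python3 - <<'E'
from h import *
a=np.deg2rad(85.68);e=np.array([np.cos(a),np.sin(a)])
for f in("w1","w2","scene0","side0"):
    c=dict(np.load(f"pics/{f}.npz"));W=cloud(c);z=W[...,2]
    for nm,p0,e_,x0,x1 in(("E",(435,84),e,380,490),("F",(571.6,36.4),np.array([.0062,1.]),515,628)):
        d=(W[...,:2]-p0);t=d@e_;s=d@np.array([e_[1],-e_[0]])
        m=(z>38.5)&(z<46)&(abs(s)<36)&(abs(t)<175)
        m&=(np.minimum(abs((t)%76),76-abs(t%76))<12) 
        q=t[m];k=np.round(q/76);print(f,nm,[(int(i),(np.median(q[k==i])-76*i).round(1),(k==i).sum()) for i in np.unique(k)])
    h=cv2.cvtColor(c["color"],cv2.COLOR_RGB2HSV);x,y=W[...,0],W[...,1]
    m=(h[...,2]<70)&(z>24)&(z<45)&(x>370)&(x<480)&(y<-70)&(y>-175);q=W[m];print(f,"holder low pts",np.percentile(q,[1,50,99],axis=0).round(1).tolist())
E
```

```text
w1 E [(-2, np.float64(11.2), np.int64(62)), (-1, np.float64(9.7), np.int64(192)), (0, np.float64(9.3), np.int64(195)), (1, np.float64(9.3), np.int64(210)), (2, np.float64(7.7), np.int64(144))]
w1 F [(-2, np.float64(1.3), np.int64(83)), (-1, np.float64(1.2), np.int64(168)), (0, np.float64(0.3), np.int64(163)), (1, np.float64(-0.5), np.int64(228)), (2, np.float64(-0.8), np.int64(120))]
w1 holder low pts [[386.9, -144.0, 25.1], [426.5, -91.0, 39.2], [454.8, -82.1, 45.0]]
w2 E [(-2, np.float64(10.5), np.int64(134)), (-1, np.float64(9.2), np.int64(252)), (0, np.float64(9.5), np.int64(296)), (1, np.float64(8.8), np.int64(367))]
w2 F [(-2, np.float64(2.3), np.int64(104)), (-1, np.float64(0.1), np.int64(218)), (0, np.float64(-0.0), np.int64(260)), (1, np.float64(0.1), np.int64(317))]
w2 holder low pts [[386.1, -148.3, 25.6], [429.2, -93.6, 42.7], [454.5, -82.6, 45.0]]
scene0 E [(-2, np.float64(9.8), np.int64(66)), (-1, np.float64(8.5), np.int64(81)), (0, np.float64(8.2), np.int64(70)), (1, np.float64(7.9), np.int64(58)), (2, np.float64(8.2), np.int64(35))]
scene0 F [(-2, np.float64(2.1), np.int64(158)), (-1, np.float64(-0.7), np.int64(104)), (0, np.float64(-0.7), np.int64(89)), (1, np.float64(1.0), np.int64(98)), (2, np.float64(-1.6), np.int64(25))]
scene0 holder low pts [[389.9, -155.7, 24.6], [429.3, -145.8, 37.0], [455.8, -101.0, 45.0]]
side0 E [(-2, np.float64(8.4), np.int64(26)), (-1, np.float64(8.3), np.int64(29)), (0, np.float64(7.7), np.int64(32)), (1, np.float64(6.8), np.int64(23)), (2, np.float64(5.2), np.int64(14))]
side0 F [(-2, np.float64(7.2), np.int64(123)), (-1, np.float64(-2.8), np.int64(24)), (0, np.float64(-1.7), np.int64(33)), (1, np.float64(8.2), np.int64(58)), (2, np.float64(-3.2), np.int64(5))]
side0 holder low pts [[386.9, -156.4, 24.6], [422.4, -143.1, 41.0], [454.3, -101.0, 44.9]]
```

The ribs and the holder agree: empty rack centre at (435.7, 93.3), yaw −0.075. Targets are box (427,−20), tack (433,55), small tin (439,131) and large tin (444,207). I'll start with the box.

```bash
python3 -m creep '-.333 .508 .94 0 0 0;-.333 .508 .94 0 0 0;-.333 .508 .94 0 0 0;-.333 .508 .94 0 0 0;0 0 .47 0 0 0;0 0 .47 0 0 0;0 0 .47 0 0 0;0 0 .44 0 0 0;0 0 0 0 0 0;0 0 0 0 0 0' 0 25
python3 -m creep '0 0 0 0 0 0;0 0 0 0 0 0;0 0 0 0 0 0;0 0 0 0 0 0;0 0 0 0 0 0;0 0 0 0 0 0' 1 25
```

```text
clock: 5.38
eef_pos: [569.7, -82.4, 36.0]
eef_rot: [3.141, 0.0, 1.57]
wrist_force: [0.6, -0.5, 0.3]
finger_gap: 94.1
finger_force: 0.0
clock: 6.12
eef_pos: [569.4, -82.4, 35.5]
eef_rot: [3.141, 0.0, 1.57]
wrist_force: [0.3, 0.7, 0.5]
finger_gap: 37.9
finger_force: 25.0
```

```bash
python3 -m creep '0 0 -.3 0 0 0;0 0 -.6 0 0 0;0 0 -.6 0 0 0;0 0 -.4 0 0 0;.31 -.711 0 0 0 0;.31 -.711 0 0 0 0;.31 -.711 0 0 0 0;.31 -.711 0 0 0 0;.31 -.711 0 0 0 0;0 0 0 0 0 0;0 0 .6 0 0 0;0 0 .6 0 0 0;0 0 .4 0 0 0;0 0 .2 0 0 0;0 0 .08 0 0 0;0 0 0 0 0 0;0 0 0 0 0 0'
```

```text
clock: 8.25
eef_pos: [427.5, -20.3, 36.7]
eef_rot: [3.141, 0.0, 1.57]
wrist_force: [0.6, 0.6, -1.1]
finger_gap: 38.2
finger_force: 25.0
```

```bash
python3 -m creep '0 0 0 0 0 0;0 0 0 0 0 0;0 0 0 0 0 0;0 0 0 0 0 0;0 0 -.45 0 0 0;0 0 -.7 0 0 0;0 0 -.7 0 0 0' 0 25
python3 -m creep '.087 .746 0 0 0 0;.087 .746 0 0 0 0;.087 .746 0 0 0 0;.087 .746 0 0 0 0;.087 .746 0 0 0 0;0 0 0 0 0 0;0 0 0 0 0 0'
python3 - <<'E'
from meas import *
from cell import manip
c=manip.camera("wrist");cv2.imwrite("pics/w3.png",c["color"][:,:,::-1])
racks(c)
W=cloud(c);h=cv2.cvtColor(c["color"],cv2.COLOR_RGB2HSV)
q=W[(h[...,1]>150)&((h[...,0]<10)|(h[...,0]>170))&(W[...,2]>46)&(W[...,2]<60)&(W[...,0]<500)];print("placed box",len(q),q.mean(0) if len(q) else 0)
E
```

```text
clock: 9.12
eef_pos: [427.0, -20.2, 111.0]
eef_rot: [-3.141, -0.0, 1.57]
wrist_force: [0.5, 0.5, -0.0]
finger_gap: 93.6
finger_force: 0.0
clock: 10.0
eef_pos: [575.7, -3.0, 109.9]
eef_rot: [-3.141, -0.0, 1.57]
wrist_force: [-0.5, -0.5, -0.3]
finger_gap: 94.1
finger_force: 0.0
board z 22.36833822421869
empty ((432.56146240234375, 53.78384780883789), (225.48545837402344, 85.5398941040039), 85.54165649414062)
full ((571.6570434570312, 23.2646484375), (279.04595947265625, 84.44557189941406), 89.7003402709961)
tins [309.1  28.7] 4922 z 53.0 ((567.6044921875, 138.10177612304688), (51.83133316040039, 35.64802551269531), 0.33410927653312683) ((567.4052734375, 145.81886291503906), 26.385007858276367)
tins [312.9 137.5] 3273 z 49.7 ((569.3622436523438, 77.22280883789062), (41.128936767578125, 40.73566436767578), 44.65572738647461) ((569.19384765625, 77.10182189941406), 20.829059600830078)
tack [323.4 247.1] 976 z 37.6 ((576.5347900390625, -2.457695960998535), (28.36502456665039, 28.281429290771484), 1.428002119064331) ((576.6790771484375, -2.5825772285461426), 14.972434997558594)
holder 904 ((417.26495361328125, -91.54389190673828), 23.115009307861328)
placed box 3784 [428.12306172 -18.28672253  51.81266094]
```

View pics/w3.png

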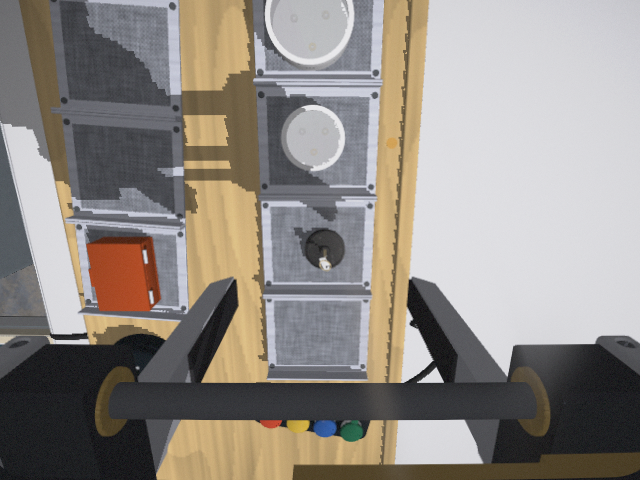

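The picture shows the red box standing in its bay at (123,275) and the tack at (325,248), between the fingers. Next I'll descend on the tack.

```bash
python3 -m creep '0 0 .6 0 0 0;0 0 .6 0 0 0;0 0 .4 0 0 0;0 0 .2 0 0 0;0 0 .09 0 0 0;0 0 0 0 0 0;0 0 0 0 0 0' 0 25
python3 -m creep '0 0 0 0 0 0;0 0 0 0 0 0;0 0 0 0 0 0;0 0 0 0 0 0;0 0 0 0 0 0;0 0 0 0 0 0;0 0 0 0 0 0' 1 25
```

```text
clock: 10.92
eef_pos: [576.7, -2.9, 35.2]
eef_rot: [3.141, 0.0, 1.57]
wrist_force: [0.3, -0.4, 0.1]
finger_gap: 94.2
finger_force: 0.0
clock: 11.8
eef_pos: [576.4, -3.0, 34.6]
eef_rot: [3.142, -0.0, 1.57]
wrist_force: [0.4, 0.3, 0.2]
finger_gap: 28.8
finger_force: 25.0
```

```bash
python3 -m creep '0 0 -.1 0 0 0;0 0 -.2 0 0 0;0 0 -.3 0 0 0;0 0 0 0 0 0;0 0 0 0 0 0'
python3 - <<'E'
from meas import *
from cell import manip
c=manip.camera("wrist");cv2.imwrite("pics/w4.png",c["color"][100:420,170:490,::-1])
W=cloud(c);h=cv2.cvtColor(c["color"],cv2.COLOR_RGB2HSV)
E
```

```text
clock: 12.42
eef_pos: [576.3, -2.9, 58.7]
eef_rot: [3.142, -0.0, 1.57]
wrist_force: [0.2, -1.0, -0.8]
finger_gap: 29.3
finger_force: 25.0
```

View pics/w4.png

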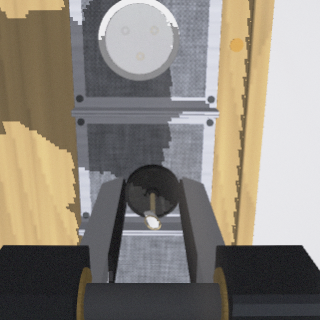

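The picture shows the tack held upright between the fingertips at (153,190). I'll carry it over and place it.

```bash
python3 -m creep '0 0 -.5 0 0 0;0 0 -.5 0 0 0;0 0 -.25 0 0 0;.291 -.719 0 0 0 0;.291 -.719 0 0 0 0;.291 -.719 0 0 0 0;.291 -.719 0 0 0 0;.291 -.719 0 0 0 0;0 0 0 0 0 0;0 0 .5 0 0 0;0 0 .5 0 0 0;0 0 .4 0 0 0;0 0 .25 0 0 0;0 0 .13 0 0 0;0 0 .05 0 0 0;0 0 0 0 0 0;0 0 0 0 0 0'
```

```text
clock: 14.6
eef_pos: [432.8, 55.4, 35.8]
eef_rot: [3.141, -0.0, 1.57]
wrist_force: [-1.0, -0.6, -1.4]
finger_gap: 29.1
finger_force: 25.0
```

```bash
python3 -m creep '0 0 .01 0 0 0;0 0 0 0 0 0;0 0 0 0 0 0;0 0 0 0 0 0;0 0 -.45 0 0 0;0 0 -.7 0 0 0;0 0 -.7 0 0 0;.109 .681 0 0 0 0;.109 .681 0 0 0 0;.109 .681 0 0 0 0;.109 .681 0 0 0 0;.109 .681 0 0 0 0;0 0 0 0 0 0;0 0 .6 0 0 0;0 0 .6 0 0 0;0 0 .4 0 0 0;0 0 .24 0 0 0;0 0 0 0 0 0;0 0 0 0 0 0' 0 25
python3 -m creep '0 0 0 0 0 0;0 0 0 0 0 0;0 0 0 0 0 0;0 0 0 0 0 0;0 0 0 0 0 0;0 0 0 0 0 0' 1 25
```

```text
clock: 16.98
eef_pos: [569.2, 77.1, 36.2]
eef_rot: [3.141, -0.0, 1.57]
wrist_force: [0.3, 0.5, 0.3]
finger_gap: 93.9
finger_force: 0.0
clock: 17.73
eef_pos: [568.8, 77.1, 35.4]
eef_rot: [-3.142, 0.0, 1.57]
wrist_force: [0.3, 0.3, 0.6]
finger_gap: 39.6
finger_force: 25.0
```

```bash
python3 -m creep '0 0 -.2 0 0 0;0 0 -.5 0 0 0;0 0 -.6 0 0 0;0 0 -.6 0 0 0;.271 -.652 0 0 0 0;.271 -.652 0 0 0 0;.271 -.652 0 0 0 0;.271 -.652 0 0 0 0;.271 -.652 0 0 0 0;0 0 0 0 0 0;0 0 .6 0 0 0;0 0 .6 0 0 0;0 0 .4 0 0 0;0 0 .2 0 0 0;0 0 .08 0 0 0;0 0 0 0 0 0;0 0 0 0 0 0'
```

```text
clock: 19.85
eef_pos: [438.8, 131.4, 36.7]
eef_rot: [3.141, -0.0, 1.57]
wrist_force: [0.2, -0.3, 0.2]
finger_gap: 39.4
finger_force: 25.0
```

```bash
python3 -m creep '0 0 .01 0 0 0;0 0 0 0 0 0;0 0 0 0 0 0;0 0 0 0 0 0;0 0 -.45 0 0 0;0 0 -.7 0 0 0;0 0 -.7 0 0 0;.074 .644 0 0 0 0;.074 .644 0 0 0 0;.074 .644 0 0 0 0;.074 .644 0 0 0 0;.074 .644 0 0 0 0;0 0 0 0 0 0;0 0 .6 0 0 0;0 0 .6 0 0 0;0 0 .4 0 0 0;0 0 .25 0 0 0;0 0 0 0 0 0;0 0 0 0 0 0' 0 25
python3 -m creep '0 0 0 0 0 0;0 0 0 0 0 0;0 0 0 0 0 0;0 0 0 0 0 0;0 0 0 0 0 0;0 0 0 0 0 0' 1 25
```

```text
clock: 22.22
eef_pos: [567.7, 146.2, 36.6]
eef_rot: [3.14, -0.0, 1.57]
wrist_force: [0.1, 0.8, 0.7]
finger_gap: 94.0
finger_force: 0.0
clock: 22.98
eef_pos: [567.3, 146.1, 35.9]
eef_rot: [3.142, 0.0, 1.57]
wrist_force: [1.2, -0.1, 0.2]
finger_gap: 50.6
finger_force: 25.0
```

```bash
python3 -m creep '0 0 -.2 0 0 0;0 0 -.5 0 0 0;0 0 -.6 0 0 0;0 0 -.6 0 0 0;.304 -.616 0 0 0 0;.304 -.616 0 0 0 0;.304 -.616 0 0 0 0;.304 -.616 0 0 0 0;.304 -.616 0 0 0 0;0 0 0 0 0 0;0 0 .6 0 0 0;0 0 .6 0 0 0;0 0 .4 0 0 0;0 0 .2 0 0 0;0 0 .08 0 0 0;0 0 0 0 0 0;0 0 0 0 0 0'
python3 -m creep '0 0 .01 0 0 0;0 0 0 0 0 0;0 0 0 0 0 0;0 0 0 0 0 0;0 0 -.45 0 0 0;0 0 -.7 0 0 0;0 0 -.9 0 0 0;0 0 -.9 0 0 0;0 .5 -.9 0 0 0;-.7 .5 -.9 0 0 0;-.7 .5 -.9 0 0 0;-.7 0 -.9 0 0 0;0 0 0 0 0 0;0 0 0 0 0 0' 0 25
python3 - <<'E'
from h import *
from cell import manip
c=manip.camera("wrist");cv2.imwrite("pics/w5.png",c["color"][:,:,::-1]);W=cloud(c);x,y,z=np.moveaxis(W,2,0)
h=cv2.cvtColor(c["color"],cv2.COLOR_RGB2HSV)
C=np.array([435.7,93.3]);e=np.array([.0753,.9972])
for n,m,t in(("box",z>46,-114),("tack",(h[...,2]<75)&(z>34)&(z<46),-38),("small",z>46,38),("large",z>46,114)):
    b=C+e*t;q=W[m&(z<60)&(abs(x-b[0])<40)&(abs(y-b[1])<33)]
    print(n,len(q),np.round(cv2.minEnclosingCircle(q[:,:2].astype(np.float32))[0]-b,1),np.median(q[:,2]))
E
```

```text
clock: 25.1
eef_pos: [444.4, 207.1, 37.2]
eef_rot: [3.141, -0.0, 1.57]
wrist_force: [0.7, -0.4, -1.7]
finger_gap: 50.6
finger_force: 25.0
clock: 26.85
eef_pos: [503.8, 123.1, 297.4]
eef_rot: [-3.141, 0.0, 1.57]
wrist_force: [0.9, -0.3, -0.8]
finger_gap: 94.1
finger_force: 0.0
box 1130 [0.1 1.2] 51.72731646878293
tack 324 [-0.5  0.5] 37.6039875984344
small 932 [-0.  -0.2] 49.81358420262907
large 1746 [-0.1  0.3] 53.140595209705964
```

View pics/w5.png

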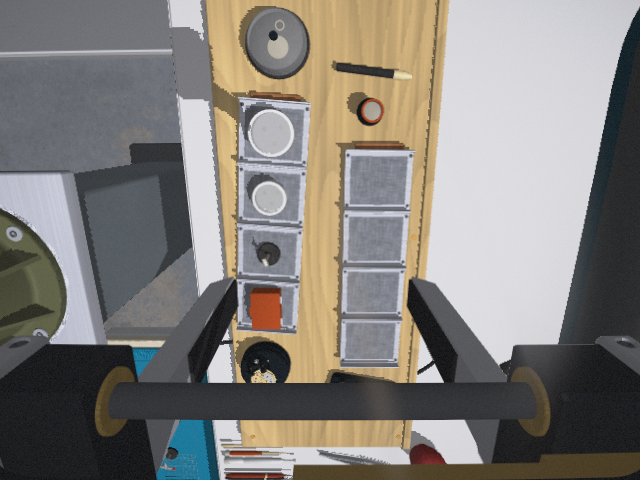

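All four stand centred in the empty rack: large tin (271,132), small tin (269,197), tack (267,253) and box (266,308), with the box next to the holder at (266,360). I'll hand in the job.

```bash
python3 -c "
from cell import manip
print(manip.sign_off())"
```

```text
the job is handed in; nothing more can be done
None
```

All four containers are in the empty rack in the right order: red box next to the movement holder, then balance tack, small tin and large tin. The last picture showed each upright and within about 1 mm of its bay's middle, and I handed the job in at about 27 s; no verdict came back.

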